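Key a sample carousel onto its drive spindle and load it

TASK

The sample carousel has been slipped over the nose of its drive spindle but is riding on top of the splines: without lifting it off, turn it (its upright peg is there to push on) until the wide slot in its bore finds the wide master spline and it drops fully home. Then drive the seated carousel round until the middle of its wide bin is at the drive unit's pointer, and stand the loose screw-cap vial from the left of the unit upright in that bin. Leave the other things on the bench where they are.

Things in the scene. Friction and masses are not known exactly. Their poses are not given: they have to be found in the camera images.
- station: Fixed drive unit under the carousel: white square case 130 x 130 mm, 34 mm high. Origin: centre of its underside, on the vertical spindle's axis; z up; x points to the pointer, a white upright 45 mm high at 96 to 108 mm from the axis with a dark arrow tip. The flange on which the carousel must sit belongs to the spindle; its top is 44 mm above the bench.
- pointer (a point): Tip of the pointer, 88 mm from the spindle's axis along the station's x, 50 mm above the bench.
- spindle (a joint): Turn of the spindle, rad, counter-clockwise seen from above; at 0 its wide master spline points to the pointer. It keeps its angle by friction of about 0.07 N m: the carousel slides round on it while unkeyed and turns it once keyed. At the start the carousel is 0.6 to 1.8 rad counter-clockwise of it.
- nose (a point): Centre of the spindle's round end, 92 mm above the bench; a dark rib 2.5 mm high on it points along the master spline. The steel nose is 20 mm in diameter. Three splines stand on the flange (48 mm across), 12 mm high (tops 56 mm above the bench), reaching 15 mm from the axis: the master 8 mm wide at 0, two 5 mm wide at 110 and 230 degrees.
- carousel: Loose aluminium wheel 150 mm across, 0.25 to 0.5 kg. Origin: centre of its underside, on its axis; z up; x points through its wide slot and the middle of its wide bin. Rim and radial dividers are 16 mm high from the underside, the central boss 46 mm across and 34 mm high. One wide bin spans 42 degrees to either side of x; eight narrow bins (34.5 degrees) share the rest.
- peg (a point): Upright steel peg of the carousel, 10 mm in diameter, 60 mm from the carousel's axis opposite the wide bin (along -x). It rises to 54 mm above the carousel's underside; this point is 10 mm below its top.
- wide_bin (a point): Middle of the floor of the wide bin, 48 mm from the carousel's axis along its x, on the floor's upper face (4 mm above the underside). The bin is open from 23 mm to 72 mm from the axis and about 60 mm wide here, with walls 12 mm high above this floor.
- bore (a point): Centre of the carousel's bore (21.5 mm) at its underside: 56 mm above the bench while it rides on the splines, 44 mm when fully home. Its slots, 10.5 mm wide at 0 and 7.5 mm at 110 and 230 degrees, leave 1.25 mm beside each spline (0.1 rad). Once lined up it drops by its own weight, though a sideways push can make it hang half-way until eased.
- vial_mid (a point): Loose screw-cap vial, 26 mm in diameter and 50 mm high, standing upright on the bench to the left of the drive unit; this point is on its axis half-way up, z along the axis towards the cap.
- vial: The same vial; origin at the centre of its underside.
- calculator: Bystander: pocket calculator 157 x 75 x 16 mm lying beyond the drive unit. Origin: centre of its underside.
- tape: Bystander: roll of tape 70 mm across, 20 mm high, lying flat at the left. Origin: centre of its underside.
- petri: Bystander: stack of petri dishes 59 mm across, 31 mm high, to the right of the drive unit. Origin: centre of its underside.
- pipette_blue: Bystander: hand pipette 254 x 60 x 29 mm lying at the far left.
Things that resemble listed ones, but are neither listed nor needed, are in the scene too. Leave any blue or pink look-alike of the vial alone.

How it is judged:
On the way:
1. the carousel has dropped fully home on the keyed spindle, before the vial is put in (z of bore in the frame of station below 0.0465 m and angle between carousel's own z axis and vertical below 0.06 rad and horizontal distance between bore and station below 0.003 m and horizontal distance between vial and bore above 0.09 m), for 0.1 s.
At the end, for the whole second after the job is handed in: The carousel sits fully home on the spindle flange (underside within 2.5 mm of it, centred to 3 mm), level to 0.06 rad; the middle of its wide bin is within 9 mm sideways of the line from the spindle to the pointer; the vial stands upright (within 0.1 rad) on that bin's floor; all is at rest (z of bore in the frame of station below 0.0465 m and angle between carousel's own z axis and vertical below 0.06 rad and horizontal distance between bore and station below 0.003 m and x of wide_bin in the frame of station above 0.03 m and y of wide_bin in the frame of station between -0.009 and 0.009 m and z of vial in the frame of wide_bin between -0.004 and 0.004 m and horizontal distance between vial and wide_bin below 0.03 m and angle between vial's own z axis and vertical below 0.1 rad and linear speed of each of vial, carousel below 0.02 m/s and angular speed of carousel below 0.1 rad/s); the robot touches nothing.
It fails at once if the carousel is lifted off the splines by more than 15 mm (z of bore in the frame of station above 0.071 m).
It fails at once if the calculator, tape roll, petri dishes or pipette are moved by more than 30 mm (distance of any of calculator, tape, petri, pipette_blue from where it was at the start of the episode above 0.03 m).
It fails at once if the vial is tipped over (angle between vial's own z axis and vertical above 0.7 rad).
It also fails if it takes over 72 s, if anything falls off the work surface, if the arm or the gripper's body presses on something with over 40 N, if the wrist force passes 120 N, or if a joint passes its speed limit or range.

ROBOT

A 6-joint arm with a two-finger parallel gripper is mounted at the origin on the work surface; the furniture and walls round the work are solid. World frame = base frame: x ahead of the robot, y to its left, z up, the work surface at z = 0. Lengths are in m, angles in rad, forces in N, time in s.
With the tool pointing down it reaches from about 0.425 to 1.125 m from the base axis. Payload 14.9 kg.
Tool frame: the origin (TCP) lies midway between the tips of the shut fingers; the grasp point (between the pads) lies 19 mm behind it; z points along the fingers, y is the line along which they close (so a half turn about z gives the same grasp; the last joint's range is limited). The gripper opens to 91 mm and grips with 3 to 60 N. Pads are 32 mm wide; open, the fingers measure 118 mm over their backs; the gripper's body (76 mm by 178 mm) begins 60 mm behind the grasp point.
Start: joints at [-1.381, 0.379, 1.734, -0, 1.028, -0.033], TCP at [0.155, -0.683, 0.214] pointing down, gripper open.
Joint ranges: [-2.77, 2.77], [-0.74, 2.19], [0, 2.66], [-1.06, 4.2], [0.31, 2.87], [-3.08, 3.08]. Speed limits (rad/s): [1.89, 1.89, 2.39, 3.14, 3.14, 3.14].

INTERFACE

Orientations are given as a 3x3 rotation matrix whose columns are the frame's x, y, z axes.
In Python, from cell import manip gives the robot as it stands. Calls block until the motion is done:
- manip.movep(position, orientation): joint-space move of the TCP to a pose.
- manip.movel(position, max_speed=0.15, orientation=None): straight line of the TCP; orientation=None keeps the orientation; max_speed is the mean speed in m/s.
- manip.movej(angles): joint-space move.
- manip.move_gripper(opening, grip_force=None): finger opening in m; grip_force is the grip in N (None keeps the last); returns when the fingers have stopped.
- manip.pause(seconds).
- manip.ik(position, orientation): joint angles nearest the present ones, or None.
- manip.snapshot(name): name is "side" or "top"; returns a dict with "frame" (480x640x3 uint8, red, green, blue), "z_map" (480x640 float32, m along the optical axis (not along the pixel's ray), 0 where there is no reading), "intrinsics" (3x3 intrinsics, pixels), "k1" (the pictures are not rectified: a ray, as slopes to the right and down, at radius r is drawn at 1 + k1 r^2 times it, then the intrinsics apply), "R" (3x3) and "t" (3): a world point X has camera coordinates R X + t. Camera axes: x right, y down, z forward; pixel columns grow to the right and rows downward; lengths in m; the calibration is good to about 2 mm. A picture is of the moment at which its call begins.
A pose or a line that the arm cannot do raises manip.Unreachable and nothing moves.
- manip.close_job(): hands the job in; it is judged then, once.
Readings, each from a call of its own:
- manip.current_time_s(): time.
- manip.current_qpos(): joint angles.
- manip.current_qvel(): joint speeds.
- manip.current_joint_efforts(): joint torques, N m.
- manip.current_position(): TCP position.
- manip.current_orientation(): TCP orientation.
- manip.current_ft_force(): force on the tool from outside, world axes, zero at the start.
- manip.current_torque(): the same for the moment, N m.
- manip.current_gripper_width(): finger opening in m.
- manip.current_gripper_force(): force on a finger pad.
Only numpy, scipy, OpenCV 4.12 (cv2) and the standard library are available. Lean on these libraries where they do the work, as an engineer would, in place of code of your own. Each camera call takes 0.05 s, during which the arm holds its last target. There are 200 camera calls.

## Working session

There is one attempt and no reset: what is moved stays moved. The work goes in short steps, each a Python script; the robot and the scene stay as the last script left them, time stands still between calls to the robot, and variables do not carry over. Pictures are saved under pics/ and viewed, at most 10 in all, crops included, and the job is handed in when it is done.

```bash
ls; mkdir -p pics; cat > h.py <<'E'
import numpy as np, cv2
from cell import manip as m
def snap(n):
    return m.snapshot(n)
def save(s,f): cv2.imwrite('pics/'+f,s['frame'][:,:,::-1])
def undist(s,uv):
    K=s['intrinsics'];d=np.array([(uv[0]-K[0,2])/K[0,0],(uv[1]-K[1,2])/K[1,1]]);u=d.copy()
    for _ in range(20): u=d/(1+s['k1']*(u@u))
    return u
def ray(s,uv,z):
    u=undist(s,uv);R=s['R'];c=-R.T@s['t'];d=R.T@np.array([u[0],u[1],1]);return c+d*(z-c[2])/d[2]
def cloud(s):
    K=s['intrinsics'];v,u=np.mgrid[:480,:640];d=np.stack([(u-K[0,2])/K[0,0],(v-K[1,2])/K[1,1]],-1);q=d.copy()
    for _ in range(10): q=d/(1+s['k1']*(q**2).sum(-1,keepdims=True))
    Z=s['z_map'][...,None];P=np.concatenate([q*Z,Z],-1)
    P=(P-s['t'])@s['R'];P[s['z_map']==0]=np.nan;return P
def proj(s,X):
    c=s['R']@np.asarray(X)+s['t'];u=c[:2]/c[2];u=u*(1+s['k1']*(u@u));K=s['intrinsics'];return K[0,0]*u[0]+K[0,2],K[1,1]*u[1]+K[1,2]
def down(a): # tool y (closing) along angle a
    y=np.array([np.cos(a),np.sin(a),0]);z=np.array([0,0,-1.]);return np.stack([np.cross(y,z),y,z],1)
E
python3 - <<'E'
from h import *
for n in('top','side'):
    s=snap(n);save(s,n+'0.png');print(n,s['R'],s['t'],s['k1'],s['intrinsics'][0,0],(s['z_map']>0).mean())
    np.savez(n+'0.npz',**s)
print(m.current_orientation(),m.current_time_s())
E
```

```text
pics
top [[ 0.02346218 -0.99922599  0.03157437]
 [-0.98444725 -0.02859245 -0.17333805]
 [ 0.17410667 -0.02701642 -0.98435612]] [0.12091622 0.57492233 0.86040923] 0.038564318597284215 453.6560741711385 0.9960221354166666
side [[-0.99782786 -0.06192216 -0.02247685]
 [-0.01944461  0.60285672 -0.79761249]
 [ 0.0629402  -0.79544291 -0.60275129]] [ 0.56463597 -0.00798137  1.06569391] 0.026323352237805627 493.0708431636371 0.9959342447916667
[[ 9.75286354e-01  2.20944545e-01 -1.88695231e-04]
 [ 2.20944625e-01 -9.75285905e-01  9.36426880e-04]
 [ 2.28666126e-05 -9.54975555e-04 -9.99999544e-01]] 0.1
```

View pics/top0.png

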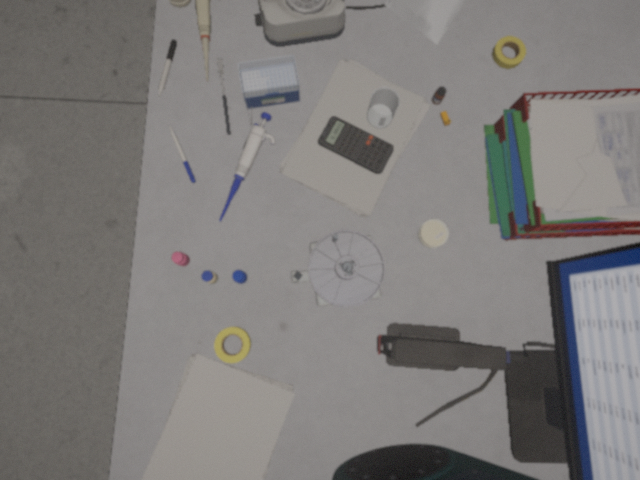

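View pics/side0.png

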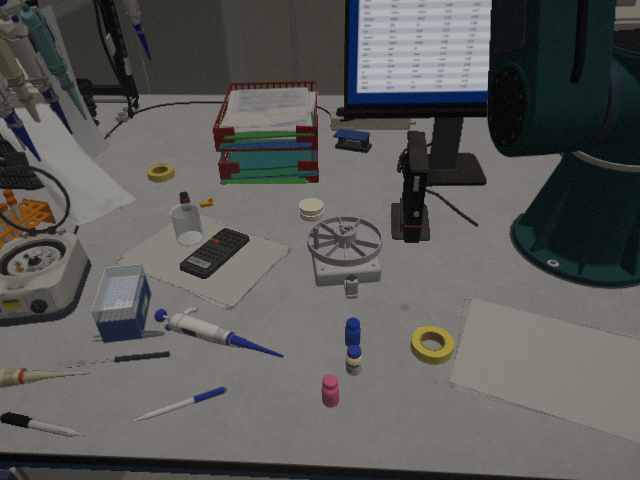

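The top view shows the carousel around (346,268), the pointer at (297,276), and three vial shapes: pink (180,258), blue-cap clear (208,276) and all blue (240,277). In the side view the clear-bodied vial is at (354,360). Next I'll zoom in on these.

```bash
python3 - <<'E'
from h import *
t=dict(np.load('top0.npz'));s=dict(np.load('side0.npz'))
a=cv2.resize(t['frame'][220:315,285:400],None,fx=4,fy=4,interpolation=cv2.INTER_CUBIC)[:,:400]
b=cv2.resize(s['frame'][210:305,295:395],None,fx=4,fy=4,interpolation=cv2.INTER_CUBIC)
c=np.hstack([a,b]);cv2.imwrite('pics/z0.png',cv2.convertScaleAbs(c,alpha=1.4)[:,:,::-1])
for im,n in((t,'t'),(s,'s')):
    P=cloud(im)
    f=np.nanmedian(P[300:310,250:280].reshape(-1,3),0);print(n,f)
print('rim-ish',ray(t,(346,268),.07),'ptr',ray(t,(297,276),.045),'vial cap',ray(t,(208,276),.05),ray(t,(240,277),.05),ray(t,(180,258),.05))
print('side vial base',ray(s,(354,372),0),'blue',ray(s,(353,345),0),'tape',ray(t,(233,345),.02),'petri',ray(t,(434,233),.03),'calc',ray(t,(356,145),.016))
# depth of carousel
P=cloud(t);m_=(P[...,2]>.06)&(P[...,2]<.085);cnt=np.argwhere(m_[225:315,290:400]);print(len(cnt))
E
```

```text
t [ 0.43221959  0.25370699 -0.00078534]
s [ 0.65308702  0.21755722 -0.00177453]
rim-ish [0.50375569 0.09265729 0.07      ] ptr [0.4879384  0.18737922 0.045     ] vial cap [0.48319698 0.36006238 0.05      ] [0.4827677  0.29819988 0.05      ] [0.51697741 0.41646609 0.05      ]
side vial base [4.83542017e-01 3.69668484e-01 1.11022302e-16] blue [0.48539376 0.31245076 0.        ] tape [0.35176688 0.30876086 0.02      ] petri [ 0.58503086 -0.09057606  0.03      ] calc [0.77530268 0.07097585 0.016     ]
2406
```

View pics/z0.png

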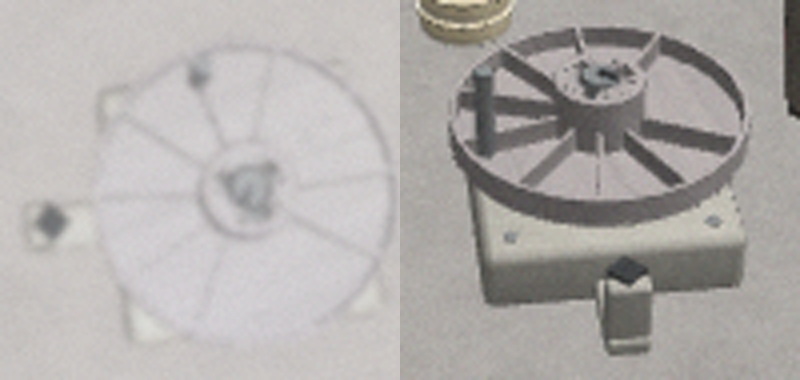

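The zoom shows the peg at top pixel (335,237.5) and the nose near (346,267), with the pointer tip at (297.5,275). In the side view the peg top is at (316,228). The wide bin is therefore opposite the peg, toward the robot. Next I'll compute poses and check obstacle heights.

```bash
cat > an.py <<'E'
from h import *
def circ(p):
    A=np.c_[2*p,np.ones(len(p))];x=np.linalg.lstsq(A,(p**2).sum(1),rcond=None)[0];return x[:2],np.sqrt(x[2]+x[:2]@x[:2])
def tri(t,uv,s,us):
    out=[]
    A=[];b=[]
    for im,q in((t,uv),(s,us)):
        u=undist(im,q);R=im['R'];c=-R.T@im['t'];d=R.T@np.r_[u,1];d/=np.linalg.norm(d);M=np.eye(3)-np.outer(d,d);A.append(M);b.append(M@c)
    return np.linalg.solve(sum(A),sum(b))
E
python3 - <<'E'
from an import *
t=dict(np.load('top0.npz'));s=dict(np.load('side0.npz'))
print('nose',ray(t,(346.3,266.8),.092),'side',ray(s,(295+200/4,210+77/4),.092))
print('peg top',ray(t,(335,237.5),.11),ray(s,(316,228),.11),tri(t,(335,237.5),s,(316,228)))
print('ptr',ray(t,(297.5,275),.05),ray(s,(295+228/4,210+270/4),.05))
for im in(t,s):
    P=cloud(im).reshape(-1,3);q=P[(P[:,2]>.064)&(P[:,2]<.08)&(np.hypot(P[:,0]-.503,P[:,1]-.093)<.09)]
    r=np.hypot(*(q[:,:2]-np.array([.503,.093])).T);h=q[r>.062];print('rim',len(h),circ(h[:,:2]))
    v=P[(P[:,2]>.035)&(P[:,2]<.07)&(np.hypot(P[:,0]-.483,P[:,1]-.36)<.025)];print('vial',len(v),np.median(v,0) if len(v) else 0,v.min(0),v.max(0))
for im in(t,s):
  P=cloud(im).reshape(-1,3);P=P[np.isfinite(P[:,0])]
  print('maxz in cells x0..1.0 / y -0.8..0.3')
  for x in np.arange(.1,1,.1):
    print(round(x,1),[round(float(max([0,*P[(abs(P[:,0]-x)<.05)&(abs(P[:,1]-y)<.05),2]])),2) for y in np.arange(-.8,.5,.1)])
E
```

```text
nose [0.50375747 0.09383499 0.092     ] side [0.50383465 0.09870852 0.092     ]
peg top [0.55604524 0.11715687 0.11      ] [0.55870252 0.12174791 0.11      ] [0.5579037  0.11690786 0.1063533 ]
ptr [0.48950867 0.18631659 0.05      ] [0.48877812 0.19350763 0.05      ]
rim 506 (array([0.50491058, 0.0920657 ]), np.float64(0.07215658162205683))
vial 124 [0.48451641 0.36210097 0.04964464] [0.47259142 0.35123377 0.03507599] [0.49512334 0.37413333 0.05332672]
rim 665 (array([0.50453399, 0.09426438]), np.float64(0.07213816619984087))
vial 182 [0.48590114 0.36903056 0.04795731] [0.47321952 0.35421055 0.03504494] [0.49559499 0.37740403 0.05176984]
maxz in cells x0..1.0 / y -0.8..0.3
0.1 [0.0, 0.0, 0.0, 0.0, 0.0, 0.01, 0.01, 0.0, 0.0, 0.0, 0.01, 0.01, 0.01]
0.2 [0.0, 0.0, 0.0, 0.0, 0.0, 0.34, 0.34, 0.43, 0.43, 0.38, 0.01, 0.01, 0.01]
0.3 [0.0, 0.0, 0.0, 0.0, 0.0, 0.35, 0.37, 0.43, 0.19, 0.0, 0.01, 0.03, 0.01]
0.4 [0.0, 0.0, 0.0, 0.0, 0.0, 0.05, 0.38, 0.19, 0.19, 0.07, 0.0, 0.02, 0.01]
0.5 [0.0, 0.0, 0.0, 0.0, 0.0, 0.0, 0.4, 0.01, 0.08, 0.1, 0.08, 0.05, 0.05]
0.6 [0.0, 0.0, 0.0, 0.11, 0.16, 0.18,
[... 333 characters left out ...]
, 0.0, 0.01, 0.01, 0.01, 0.03, 0.48, 0.48, 0.01, 0.01, 0.01]
0.2 [0.0, 0.0, 0.0, 0.0, 0.01, 0.43, 0.43, 0.47, 0.48, 0.49, 0.01, 0.01, 0.01]
0.3 [0.0, 0.0, 0.04, 0.01, 0.02, 0.43, 0.43, 0.46, 0.43, 0.0, 0.0, 0.02, 0.01]
0.4 [0.0, 0.0, 0.04, 0.01, 0.05, 0.43, 0.43, 0.19, 0.19, 0.07, 0.03, 0.02, 0.0]
0.5 [0.0, 0.0, 0.06, 0.05, 0.05, 0.42, 0.43, 0.0, 0.07, 0.09, 0.07, 0.05, 0.05]
0.6 [0.0, 0.01, 0.16, 0.16, 0.16, 0.17, 0.18, 0.03, 0.07, 0.11, 0.07, 0.02, 0.02]
0.7 [0.0, 0.0, 0.16, 0.15, 0.15, 0.17, 0.17, 0.0, 0.02, 0.02, 0.01, 0.03, 0.01]
0.8 [0.0, 0.0, 0.16, 0.16, 0.16, 0.16, 0.16, 0.02, 0.08, 0.08, 0.02, 0.03, 0.01]
0.9 [0.01, 0.0, 0.15, 0.16, 0.0, 0.0, 0.0, 0.05, 0.08, 0.08, 0.08, 0.08, 0.02]
```

```bash
python3 - <<'E'
from an import *
for n in('top','side'):
    s=dict(np.load(n+'0.npz'));P=cloud(s).reshape(-1,3)
    q=P[(P[:,2]>.13)&(P[:,2]<.25)&(P[:,0]>.22)&(P[:,0]<.55)&(P[:,1]>-.16)&(P[:,1]<.1)];print(n,len(q),np.percentile(q,[1,50,99],axis=0).round(3))
    h,_,_=np.histogram2d(q[:,0],q[:,1],bins=[np.arange(.24,.5,.02),np.arange(-.16,.08,.02)]);print(h.astype(int))
C=np.array([.5042,.0945])
for z in(.5,.078):
  for a in np.radians([24,-10,-45,-81]):
    p=np.r_[C+.06*np.array([np.cos(a),np.sin(a)]),z]
    print(z,round(np.degrees(a)),[ (None if (q:=m.ik(p,down(a+d))) is None else q.round(2).tolist()) for d in(np.pi/2,-np.pi/2)])
print(m.ik([.484,.364,.02],down(0)),m.ik([.484,.364,.02],down(np.pi)))
E
```

```text
top 2830 [[ 0.336 -0.158  0.142]
 [ 0.357 -0.065  0.184]
 [ 0.377  0.027  0.187]]
[[  0   0   0   0   0   0   0   0   0   0   0]
 [  0   0   0   0   0   0   0   0   0   0   0]
 [  0   0   0   0   0   0   0   0   0   0   0]
 [  0   0   0   0   0   0   0   0   0   0   0]
 [ 51  43  28  29  20  12   7   0   0   0   0]
 [153 158 161 148 160 155 151 154 144  67   0]
 [ 89  96 109 119 120 129 137 142 153  89   0]
 [  0   0   0   0   0   0   0   0   0   0   0]
 [  0   0   0   0   0   0   0   0   0   0   0]
 [  0   0   0   0   0   0   0   0   0   0   0]
 [  0   0   0   0   0   0   0   0   0   0   0]
 [  0   0   0   0   0   0   0   0   0   0   0]]
side 1307 [[ 0.222 -0.153  0.131]
 [ 0.36  -0.007  0.182]
 [ 0.378  0.077  0.249]]
[[  0   0   0   0   0   0   0   0   0   0   0]
 [  0   0   0   0   0   0   0   0   0   0   0]
 [  0   0   0   0   0   0   0   0   0   0   0]
 [  0   0   0   0   0   0   0   0   0   0   0]
 [  8   8   7   4   3   2   0   0   0   0   0]
 [ 25  38  38  39  43  41  44  45  48 160   0]
 [ 29  31  34  42  47  44  52  66  74 222   0]
 [  0   0   0   0   0   0   0   0   2   0
[... 392 characters left out ...]
 1.75, -0.0, 1.48, -0.73], [0.05, -0.09, 1.75, -0.0, 1.48, 2.41]]
0.5 -81 [[0.02, -0.15, 1.81, -0.0, 1.48, -0.13], [0.02, -0.15, 1.81, -0.0, 1.48, 3.01]]
0.078 24 [[0.17, 0.38, 2.04, -0.0, 0.72, -1.82], [0.17, 0.38, 2.04, -0.0, 0.72, 1.32]]
0.078 -10 [[0.11, 0.38, 2.05, -0.0, 0.72, -1.29], [0.11, 0.38, 2.05, -0.0, 0.72, 1.85]]
0.078 -45 [[0.05, 0.35, 2.09, -0.0, 0.7, -0.73], [0.05, 0.35, 2.09, -0.0, 0.7, 2.41]]
0.078 -81 [[0.02, 0.31, 2.15, -0.0, 0.68, -0.13], [0.02, 0.31, 2.15, -0.0, 0.68, 3.01]]
[ 6.06338407e-01  5.21430335e-01  1.97357294e+00 -4.44089210e-16
  6.46589379e-01  6.06338407e-01] [ 6.06338407e-01  5.21430335e-01  1.97357294e+00 -4.44089210e-16
  6.46589379e-01 -2.53525425e+00]
```

```bash
cat >> h.py <<'E'
C=np.array([.5042,.0945])
def tp(a,r=.06): return C+r*np.array([np.cos(a),np.sin(a)])
def hz(a):
    out=[]
    for n in('top','side'):
        P=cloud(snap(n)).reshape(-1,3);d=P[:,:2]-C;r=np.hypot(*d.T)
        k=(r>.03)&(r<.066)&(P[:,2]<.1)&(d@np.array([np.cos(a),np.sin(a)])<-.01)
        z=P[k,2];out+=[len(z),round(float(np.percentile(z,30)),4) if len(z) else None]
    return out
E
python3 - <<'E'
from h import *
p=m.current_position();m.movel([p[0],p[1],.5],max_speed=.3)
a=np.radians(24)
m.movep(np.r_[tp(a),.5],down(a+np.pi/2))
m.move_gripper(.04)
m.movep(np.r_[tp(a),.16],down(a+np.pi/2))
print(m.current_time_s(),m.current_position(),m.current_ft_force(),hz(a))
s=snap('side');t=snap('top')
z=np.hstack([cv2.resize(s['frame'][170:310,280:413],None,fx=3,fy=3),cv2.resize(t['frame'][200:340,275:408],None,fx=3,fy=3)])
cv2.imwrite('pics/z1.png',cv2.convertScaleAbs(z,alpha=1.4)[:,:,::-1])
E
```

```text
6.525 [0.56008892 0.11908027 0.16125964] [0.51587111 1.08718902 0.73591818] [0, None, 590, 0.0581]
```

View pics/z1.png

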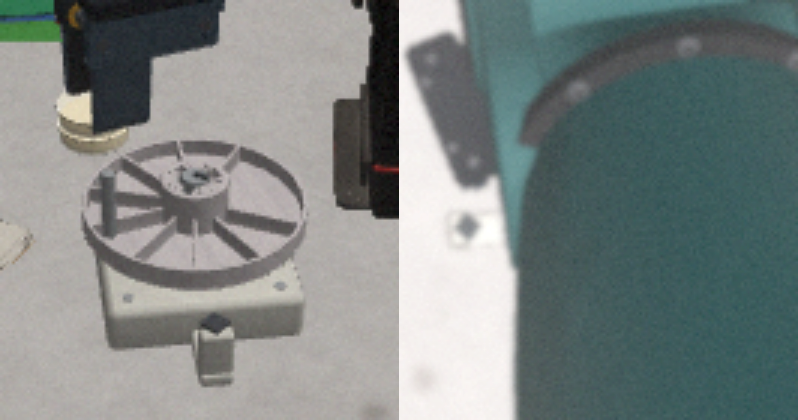

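The side crop shows the peg top at about pixel (316,227), just below the gripper. The arm hides the top view. I'll descend over the peg and start the stepped turn.

```bash
cat > turn.py <<'E'
from h import *
import sys
def go(a,z,v=.06): m.movel(np.r_[tp(a),z],max_speed=v,orientation=down(a+np.pi/2))
E
python3 - <<'E'
from turn import *
a=np.radians(24)
m.movel(np.r_[tp(a),.080],max_speed=.08)
print(m.current_ft_force().round(2))
m.move_gripper(.022,grip_force=3)
print(m.current_gripper_width(),m.current_gripper_force(),m.current_ft_force().round(2),hz(a),m.current_time_s())
for i in range(6):
    a-=.13;go(a,.08);f=m.current_ft_force().round(1);a+=.05;go(a,.08)
    h=hz(a);print(i,round(a,3),f,h,round(m.current_time_s(),1))
    if h[3] and h[3]<.052:break
s=snap('side')
cv2.imwrite('pics/z2.png',cv2.convertScaleAbs(cv2.resize(s['frame'][170:310,260:430],None,fx=4,fy=4),alpha=1.4)[:,:,::-1])
E
```

```text
[0.86 0.19 0.66]
0.02186234626792629 0.0 [ 0.88  0.22 -0.36] [0, None, 567, 0.0582] 8.4583
0 0.339 [0.4 0.6 0.3] [0, None, 630, 0.0581] 9.1
1 0.259 [ 0.1 -0.1  0.4] [14, 0.0597, 668, 0.0579] 9.7
2 0.179 [-0.7 -0.  -0.1] [69, 0.0594, 730, 0.0578] 10.4
3 0.099 [ 0.3  0.5 -0.5] [160, 0.0592, 750, 0.0574] 11.0
4 0.019 [-0.3 -0.2 -0.7] [270, 0.059, 812, 0.0571] 11.6
5 -0.061 [1.5 0.2 0.7] [409, 0.0593, 833, 0.057] 12.3
```

View pics/z2.png

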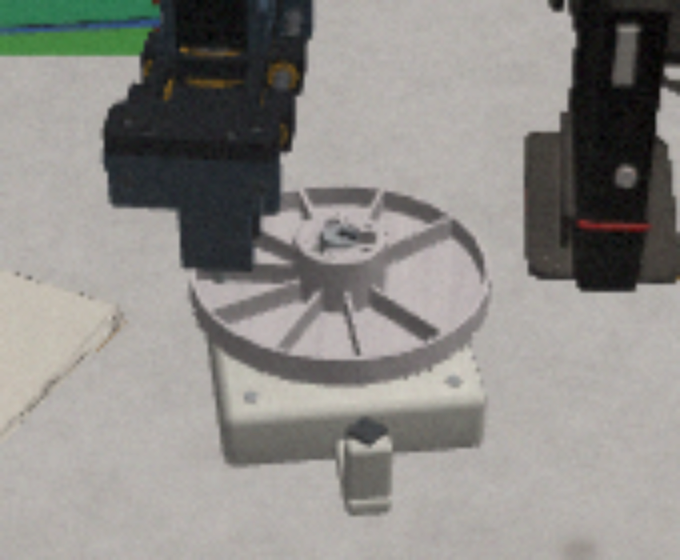

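The side crop shows the wheel turning with the wide bin now on the right, and it is still riding high. I'll continue.

```bash
python3 - <<'E'
from turn import *
a=-.061
for i in range(18):
    a-=.13;go(a,.08);f=m.current_ft_force().round(1);a+=.05;go(a,.08)
    h=hz(a);print(i,round(a,3),f,h,round(m.current_time_s(),1))
    if min(x for x in(h[1],h[3]) if x)<.0525 or abs(f).max()>8:break
s=snap('side')
cv2.imwrite('pics/z3.png',cv2.convertScaleAbs(cv2.resize(s['frame'][170:310,260:430],None,fx=4,fy=4),alpha=1.4)[:,:,::-1])
E
```

```text
0 -0.141 [-0.7 -0.4 -0.2] [528, 0.0593, 876, 0.0565] 12.9
1 -0.221 [-0.5  0.8  0.4] [644, 0.0595, 937, 0.0337] 13.6
```

View pics/z3.png

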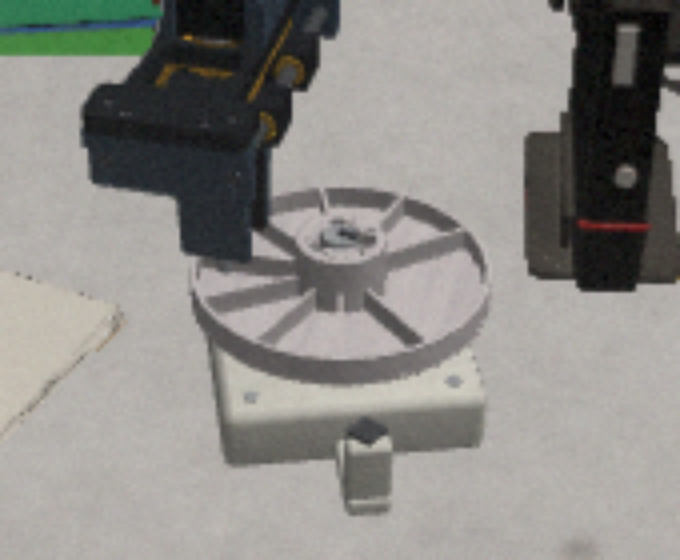

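That stop was a false trigger: lower surfaces seen past the rim entered the height statistic, while the top view still reads 0.0595. I'll tighten the filter and carry on.

```bash
sed -i 's/(P\[:,2\]<.1)/(P[:,2]<.068)\&(P[:,2]>.04)/; s/percentile(z,30)/median(z)/' h.py; python3 - <<'E'
from turn import *
a=-.221
for i in range(17):
    a-=.13;go(a,.08);f=m.current_ft_force().round(1);a+=.05;go(a,.08)
    h=hz(a);print(i,round(a,3),f,h,round(m.current_time_s(),1))
    if min(x for x in(h[1],h[3]) if x)<.0535 or abs(f).max()>8:break
s=snap('side')
cv2.imwrite('pics/z4.png',cv2.convertScaleAbs(cv2.resize(s['frame'][170:310,260:430],None,fx=4,fy=4),alpha=1.4)[:,:,::-1])
E
```

```text
0 -0.301 [ 0.   0.4 -0.6] [704, 0.0602, 559, 0.0592] 14.3
1 -0.381 [0.  0.9 0.2] [836, 0.0479, 660, 0.0473] 14.9
```

View pics/z4.png

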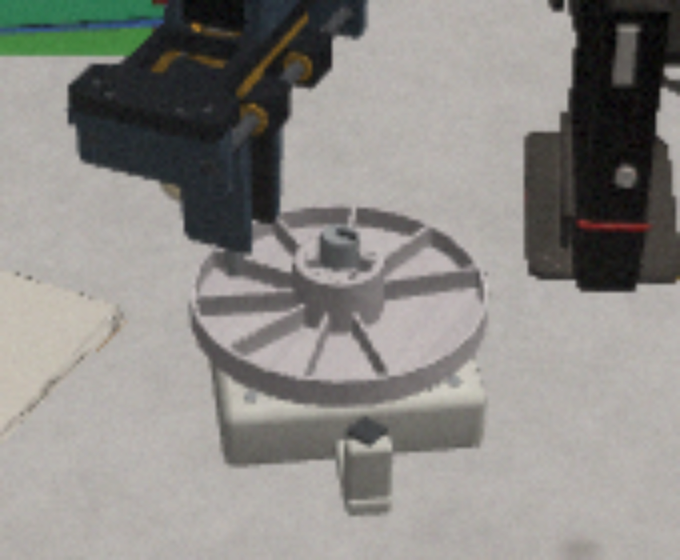

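The wheel has dropped: the nose stands clear of the boss and the floor is at 0.048. Next I'll drive the keyed wheel round to the pointer.

```bash
python3 - <<'E'
from turn import *
a=-.381;go(a,.07)
fm=0
while a>-1.514+1e-6:
    a=max(a-.16,-1.514);go(a,.07,.08);fm=max(fm,np.linalg.norm(m.current_ft_force()))
print('fmax',fm,m.current_position(),m.current_time_s())
m.pause(.2);a+=.08;go(a,.07);print(hz(a))
m.move_gripper(.04)
m.movel(np.r_[tp(a),.2],max_speed=.2)
p=m.current_position();m.movep([.484,.364,.2],down(0))
m.pause(.2)
print(m.current_time_s())
for n in('top','side'):
    s=snap(n);np.savez(n+'1.npz',**s);save(s,n+'1.png')
s=dict(np.load('side1.npz'));t=dict(np.load('top1.npz'))
z=np.hstack([cv2.resize(s['frame'][200:300,295:395],None,fx=4,fy=4),cv2.resize(t['frame'][220:320,285:385],None,fx=4,fy=4)])
cv2.imwrite('pics/z5.png',cv2.convertScaleAbs(z,alpha=1.4)[:,:,::-1])
E
```

```text
fmax 1.1650496909423775 [0.50802175 0.03464412 0.07009721] 17.6667
[1212, 0.0481, 692, 0.0476]
20.95
```

View pics/z5.png

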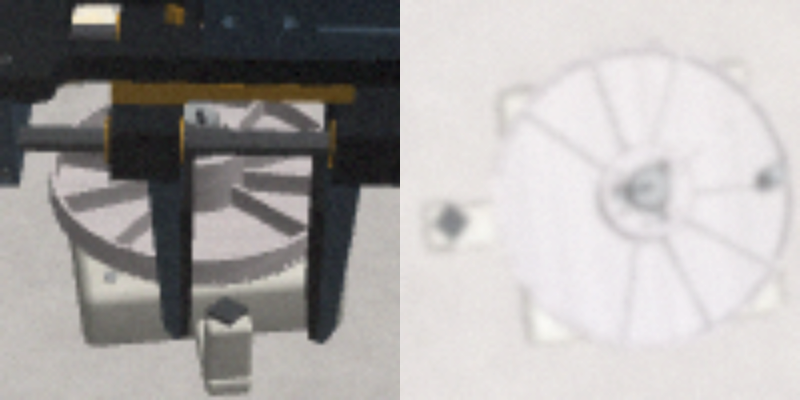

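Top crop: the peg is at pixel (377,264.5), opposite the pointer at (297.5,275). The wide bin faces left, with wall ends near (315,248) and (342.5,304). Next I'll check the angles and re-measure the vial.

```bash
python3 - <<'E'
from an import *
t=dict(np.load('top1.npz'));s=dict(np.load('side1.npz'));t0=dict(np.load('top0.npz'));s0=dict(np.load('side0.npz'))
peg=ray(t,(377,264.5),.098)[:2];ptr=ray(t,(297.5,275),.05)[:2]
P=cloud(t).reshape(-1,3);d=P[:,:2]-C;r=np.hypot(*d.T);h=P[(P[:,2]>.052)&(P[:,2]<.068)&(r>.06)&(r<.085)];c=circ(h[:,:2])[0]
print('rim c',c,circ(h[:,:2])[1],'peg',peg,'ptr',ptr)
# slot by two divider ends (rim top)
for uv in((285+120/4,220+110/4),(285+230/4,220+340/4)):
    w=ray(t,uv,.06)[:2]-c;print('div',np.hypot(*w),np.degrees(np.arctan2(w[1],w[0])))
for x,n in((c-peg,'bin'),(ptr-c,'ptr')):print(n,np.hypot(*x),np.degrees(np.arctan2(x[1],x[0])))
# vial cap by blue mask in both start pictures
for im,z in((t0,.05),(s0,.045)):
    hsv=cv2.cvtColor(im['frame'],cv2.COLOR_RGB2HSV);mk=cv2.inRange(hsv,(105,90,40),(130,255,255))
    n,l,st,ce=cv2.connectedComponentsWithStats(mk)
    for i in range(1,n):
        q=ray(im,ce[i],z)
        if st[i,4]>15 and abs(q[0]-.484)<.06 and abs(q[1]-.34)<.1:print(st[i],ce[i],q)
E
```

```text
rim c [0.50497927 0.09223921] 0.07171744991592129 peg [0.50901497 0.03670095] ptr [0.48950867 0.18631659]
div 0.0724045600101963 57.818660708636756
div 0.07191892746175294 175.73981592154027
bin 0.0556846872595173 94.15610117645134
ptr 0.09534093537487866 99.33844991973568
[202 271  10  10  70] [206.62857143 275.5       ] [0.48410359 0.36276549 0.05      ]
[233 271  13  12 123] [238.99186992 276.17886179] [0.48431855 0.30024321 0.05      ]
[345 318  16  41 543] [352.6519337  337.28176796] [0.48677413 0.33597241 0.045     ]
```

```bash
python3 - <<'E'
from an import *
t=dict(np.load('top1.npz'));P=cloud(t);c=np.array([.505,.0930])
d=P[...,:2]-c;r=np.hypot(d[...,0],d[...,1]);k=(r>.04)&(r<.08)&(P[...,2]>.075)&(P[...,2]<.11)
vu=np.argwhere(k);print(vu.tolist(),P[k].round(4).tolist())
# divider angles: dark-edge profile of detrended intensity at r 35..60 on z=.06
g=cv2.GaussianBlur(cv2.cvtColor(t['frame'],cv2.COLOR_RGB2GRAY),(3,3),0).astype(np.float32)
an=np.radians(np.arange(0,360,3));S=np.zeros(len(an))
for q in np.arange(.034,.064,.003):
    uv=np.array([proj(t,[c[0]+q*np.cos(a),c[1]+q*np.sin(a),.06]) for a in an],np.float32)
    S+=cv2.remap(g,uv[:,:1],uv[:,1:],cv2.INTER_LINEAR)[:,0]
S/=10;D=S-cv2.blur(np.r_[S,S,S][None],(9,1))[0][len(S):2*len(S)]
print([(int(np.degrees(a).round()),round(float(x),1)) for a,x in zip(an,D) if x<-1.2])
E
```

```text
[[260, 379], [260, 380], [261, 377], [261, 378], [261, 379], [261, 380], [261, 381], [262, 376], [262, 377], [262, 378], [262, 379], [262, 380], [262, 381], [263, 376], [263, 377], [263, 378], [263, 379], [263, 380], [263, 381], [264, 375], [264, 376], [264, 377], [264, 378], [264, 379], [264, 380], [264, 381], [265, 376], [265, 377], [265, 378], [265, 379], [265, 380], [266, 377], [266, 378]] [[0.5179, 0.0326, 0.0957], [0.5178, 0.0308, 0.0965], [0.5157, 0.0367, 0.0976], [0.5157, 0.0348, 0.0978], [0.5158, 0.0328, 0.0969], [0.5158, 0.031, 0.0974], [0.5159, 0.0291, 0.0976], [0.5149, 0.0371, 0.0873], [0.5136, 0.0369, 0.099], [0.5136, 0.0351, 0.0995], [0.5138, 0.033, 0.0981], [0.5139, 0.031, 0.0976], [0.5137, 0.0295, 0.1], [0.5127, 0.0375, 0.0901], [0.5119, 0.0366, 0.0971], [0.5118, 0.0349, 0.0985], [0.512, 0.0328, 0.0971], [0.5119, 0.0312, 0.0988], [0.512, 0.0293, 0.0985], [0.5124, 0.0373, 0.0756], [0.5115, 0.0366, 0.0844], [0.5105, 0.036, 0.0933], [0.5102, 0.0346, 0.0962], [0.5102, 0.0328, 0.097], [0.51, 0.0312, 0.0986], [0.5099, 0.0295, 0.1002], [0.5101, 0.0359, 0.0795], [0.5096, 0.0348, 0.0848], [0.5087, 0.034, 0.0926], [0.5085, 0.0326, 0.0955], [0.5094, 0.0295, 0.0878], [0.5086, 0.0335, 0.0764], [0.5084, 0.0319, 0.0781]]
[(21, -5.2), (24, -6.6), (27, -2.2), (54, -1.5), (57, -6.1), (60, -4.8), (171, -3.9), (174, -4.7), (204, -2.9), (207, -6.1), (210, -2.6), (237, -1.6), (240, -5.2), (243, -3.8), (273, -4.9), (276, -10.2), (279, -7.8), (282, -1.3), (345, -1.7), (348, -2.9)]
```

The divider pattern gives walls at 58° and 142°, so the bin centre is at about 99°, and the pointer is also at 99°. Peg depth agrees, so I'll pick up the vial.

```bash
python3 - <<'E'
from h import *
m.move_gripper(.055)
m.movel([.4845,.3635,.022],max_speed=.12)
print(m.current_ft_force())
m.move_gripper(0.0,grip_force=15);z0=m.current_position()[2]
print(m.current_gripper_width(),m.current_gripper_force(),z0,m.current_time_s())
m.movel([.4845,.3635,.17],max_speed=.12)
m.movel([.498,.141,.17],max_speed=.15,orientation=down(np.radians(9)))
m.pause(.3)
s=snap('side');print(m.current_gripper_width(),m.current_time_s(),m.current_position())
cv2.imwrite('pics/z6.png',cv2.convertScaleAbs(cv2.resize(s['frame'][170:320,270:420],None,fx=4,fy=4),alpha=1.4)[:,:,::-1])
E
```

```text
[-0.85497432 -0.26920022  0.68012519]
0.024703054037393136 15.00425099228778 0.022090021673464317 23.6917
0.024847346900393794 27.0583 [0.49799281 0.14116526 0.17001102]
```

View pics/z6.png

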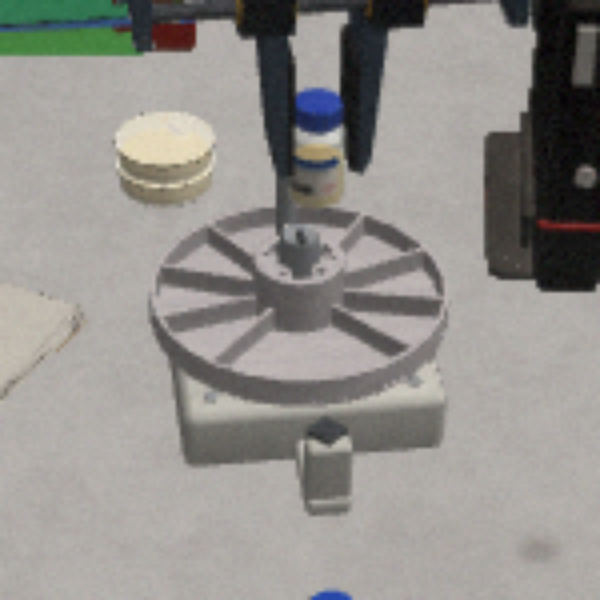

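The vial is held upright between the fingers at about (320,150) in the crop. The wide bin faces the pointer and is empty, so I'll lower the vial now.

```bash
python3 - <<'E'
from h import *
f0=m.current_ft_force()
m.movel([.498,.141,.080],max_speed=.08)
z=.080
while z>.067:
    z-=.002;m.movel([.498,.141,z],max_speed=.03);df=m.current_ft_force()-f0
    if df[2]>2.5:break
print(z,df)
m.move_gripper(.05);m.pause(.2)
m.movel([.498,.141,.2],max_speed=.12)
m.movel([.56,.33,.3],max_speed=.25);m.pause(.3)
print(m.current_time_s())
for n in('top','side'):
    s=snap(n);np.savez(n+'2.npz',**s)
    P=cloud(s).reshape(-1,3);v=P[(P[:,2]>.088)&(P[:,2]<.11)&(np.hypot(P[:,0]-.498,P[:,1]-.141)<.025)];print(n,len(v),v.mean(0),v[:,2].max())
    if n=='top':t=s
z=np.hstack([cv2.resize(s['frame'][200:300,295:395],None,fx=4,fy=4),cv2.resize(t['frame'][220:320,285:385],None,fx=4,fy=4)])
cv2.imwrite('pics/z7.png',cv2.convertScaleAbs(z,alpha=1.4)[:,:,::-1])
E
```

```text
0.06799999999999999 [-1.99511493  1.25690964 10.70735208]
33.2
top 110 [0.49762813 0.14017731 0.09756983] 0.10095688295170689
side 104 [0.49831334 0.14538199 0.09465899] 0.0987867545407689
```

View pics/z7.png

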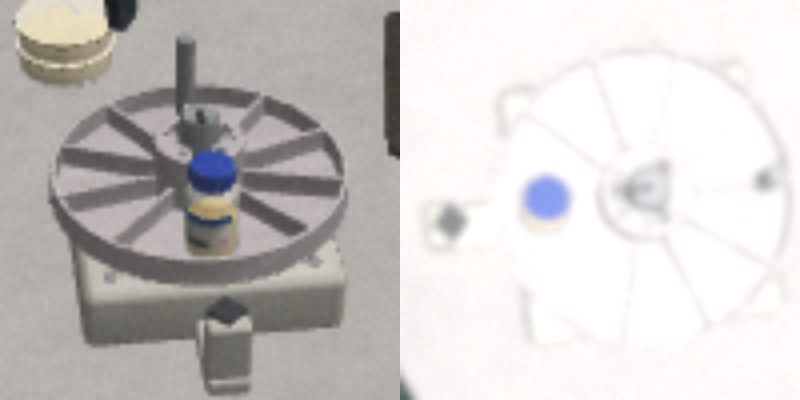

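The vial stands upright in the wide bin, with its cap at top-crop pixel (547,198) and the cap top at z ≈ 0.098. It lies on the line to the pointer, and the wheel is seated.

```bash
python3 -c "
from h import *
print(m.close_job(),m.current_time_s())"
```

```text
the job is handed in; nothing more can be done
the job is handed in; nothing more can be done
```

The job is handed in: the carousel is fully home with its wide bin at the pointer, and the vial stands upright in that bin. That is my reading of the last pictures; no verdict was returned.

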